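# Refit the sump cover of a coater module

### The arm

A 6-joint arm with a two-finger parallel gripper is mounted at the origin on the work surface. World frame = base frame: x ahead of the robot, y to its left, z up, the work surface at z = 0. Lengths are in m, angles in degrees, forces in N, time in s.
With the tool pointing down it reaches from about 0.325 to 0.85 m from the base axis. Payload 15.5 kg.
Tool frame: the origin (TCP) lies midway between the tips of the shut fingers; the grasp point (between the pads) lies 19 mm behind it; y points along the fingers, x is the direction in which the jaws open and shut, and the axes are right-handed (so a half turn about y gives the same grasp; the last joint's range is limited). The gripper opens to 91 mm and grips with 3 to 60 N. Pads are 32 mm wide; open, the fingers measure 118 mm over their backs; the gripper's body (76 mm by 178 mm) begins 60 mm behind the grasp point.
Start: joints at [-80.988, 28.281, 77.091, -0, 74.628, -5.472], TCP at [0.156, -0.605, 0.214] pointing down, gripper open.
Joint ranges: [-166.48, 166.48], [-47.26, 123.95], [12.59, 153.08], [-70.14, 250.14], [6.76, 159.57], [-176.63, 176.63]. Speed limits (degrees/s): [108.29, 108.29, 147.25, 172.46, 172.46, 172.46].

### API

Orientations are given as a 3x3 rotation matrix whose columns are the frame's x, y, z axes.
In Python, from bench import ctrl gives the robot as it stands. The module is installed in compiled form; this text tells all that it offers. Calls block until the motion is done:
- ctrl.goto(position, orientation): joint-space move of the TCP to a pose.
- ctrl.move_l(position, vel=0.15, ori=None, contact_N=None): straight line of the TCP; ori=None keeps the orientation; vel is the mean speed in m/s. With contact_N (N) it stops when the force on the tool has changed by that much, and returns True; else False.
- ctrl.movej(angles): joint-space move.
- ctrl.command_gripper(opening): opening from 0.0 (shut) to 1.0 (fully open); the grip force is fixed at half the most; returns when the fingers have stopped.
- ctrl.sleep(seconds).
- ctrl.ik(position, orientation): joint angles nearest the present ones, or None.
- ctrl.read_camera(name): name is "side" or "top"; returns the picture (480x640x3 uint8, blue, green, red); there is no depth.
- ctrl.camera_params(name): a dict with "fx", "fy", "cx", "cy" (pixels), "pose" (4x4, takes a point from camera to world coordinates). Camera axes: x right, y up, looking along -z (the intrinsics and any distortion apply to the point x, -y, -z); pixel columns grow to the right and rows downward; lengths in m; the calibration is good to about 2 mm. A picture is of the moment at which its call begins. camera_params takes no time and is no camera call.
A pose or a line that the arm cannot do raises ctrl.MotionError and nothing moves.
- ctrl.sign_off(): hands the job in, once; it reports no verdict.
Readings, each from a call of its own:
- ctrl.current_t(): time.
- ctrl.current_q(): joint angles.
- ctrl.current_dq(): joint speeds.
- ctrl.current_effort(): joint torques, N m.
- ctrl.current_tool_pos(): TCP position.
- ctrl.current_eef_rot(): TCP orientation.
- ctrl.current_contact_force(): force on the tool from outside, world axes, zero at the start.
- ctrl.current_wrist_torque(): the same for the moment, N m.
- ctrl.current_grip_width(): opening from 0.0 (shut) to 1.0 (fully open).
Only numpy, scipy, OpenCV 4.12 (cv2) and the standard library are available. Lean on these libraries where they do the work, as an engineer would, in place of code of your own. Each camera call takes 0.05 s, during which the arm holds its last target.

### The job

Turn the quarter-turn fastener in the open sump frame until its crossbar lies straight across the frame, parallel to the frame's short sides. Then lift the formed cover by its upright grip out of the mould, lower it over the fastener so that the crossbar comes up through the cover's slot, and press it down against the frame until the sprung seal is fully squeezed and the cover is home on the frame. The program finishes while the gripper is still holding the cover pressed down there; leave the wash bottle, the jar and the wrench where they are.

Things in the scene. Friction and masses are not known exactly. Their poses are not given: they have to be found in the camera images.
- frame: fixed aluminium box frame, 210 (x) by 140 (y) by 40 mm high, with an open sump 150 by 84 mm in its middle; the flat top (land) is 40 mm above the bench. Origin at the centre of its underside, on the bench; x along the long side towards the fastener's end, z up. The cover belongs centred on this frame with its x the same way; home, its underside lies on the land, 40 mm above the bench
- fastener (a joint): angle of the quarter-turn fastener about its vertical axis, rad; grows anticlockwise seen from above. 0 = crossbar parallel to the frame's y (short sides), where the cover's slot fits over it; it starts at 0.8 to 1.5. There is no stop or click at 0 (it turns from -0.5 to 1.75); light friction (about 0.06 N m) keeps it where it is left
- fastener_bar (a point): centre of the fastener's crossbar, on its turning axis, 55 mm from the frame's centre along the frame's +x and 65 mm above the bench. The steel crossbar is 34 mm long (point y), 10 mm thick (point x) and 26 mm high, from 52 to 78 mm above the bench, with a fine line along its top, on a 10 mm round stem; it can be pinched across its 10 mm thickness from above
- seal (a joint): how far the rubber seal is squeezed, m: 0 = free, standing 5 mm above the frame's land; 0.005 = fully squeezed, level with the land. A sprung rectangular ring, outside 150 by 84 mm, 8 mm wide, around the sump; it takes about 4 N to start moving (the cover's weight alone does not) and 12 N to squeeze fully
- mould: fixed dark steel block, 214 (x) by 144 (y) by 22 mm high, with an open cavity 178 by 108 mm and 12 mm deep (floor 10 mm above the bench) in which the cover lies with about 4 mm play all round. Origin at the centre of its underside; x along the long side
- cover_grip (a point): point on the cover's upright grip, at its middle, 34 mm above the cover's underside. The grip is a fin 50 mm long (along x), 10 mm thick (y), standing from 4 to 50 mm above the underside, in the centre of the loose formed aluminium cover (170 by 100 mm, 4 mm plate, edge turned up to 8 mm all round, 0.20 to 0.30 kg). x points along the cover to its slotted end, z up
- cover_slot (a point): centre of the cover's slot, at the level of the cover's underside, 55 mm from the cover's centre along its x. The slot goes right through, 18 mm along x by 42 mm along y, leaving the crossbar 4 mm play all round
- wash_bottle: bystander: white squeeze bottle, 66 mm across, 140 mm high, with a cap and bent spout up to 178 mm; origin at the centre of its underside
- jar: bystander: brown glass jar, 56 mm across, 85 mm high; origin at the centre of its underside
- wrench: bystander: steel wrench 160 mm long lying flat on the bench; origin under its middle, x along it

How it is judged:
By the outcome, as a careful person would: the job done as asked, in the order asked, and still so for the second after the job is handed in, while the arm keeps its last pose, push and grip.
It also fails if it takes over 61 s, if anything falls off the work surface, if the arm or the gripper's body presses on something with over 40 N, if the wrist force passes 120 N, or if a joint passes its speed limit or range.

## Working session

There is one attempt and no reset: what is moved stays moved. The work goes in short steps, each a Python script; the robot and the scene stay as the last script left them, time stands still between calls to the robot, and variables do not carry over. Pictures are saved under pics/ and viewed, and the job is handed in when it is done.

```bash
ls; mkdir -p pics
python3 - <<'E'
from bench import ctrl
import cv2
print(ctrl.current_t())
for n in("top","side"):
    im=ctrl.read_camera(n); cv2.imwrite(f"pics/{n}0.png",im); p=ctrl.camera_params(n); print(n,p)
print(ctrl.current_eef_rot(),ctrl.current_tool_pos())
E
```

```text
pics
0.0
top {'fx': 573.1733084638885, 'fy': 573.1733084638885, 'cx': 319.9419327364073, 'cy': 245.27542686788604, 'pose': array([[-0.0130908 ,  0.99835105, -0.055891  ,  0.55771722],
       [-0.99980177, -0.01223026,  0.0157111 ,  0.01255939],
       [ 0.01500163,  0.05608559,  0.99831326,  1.51899125],
       [ 0.        ,  0.        ,  0.        ,  1.        ]])}
side {'fx': 451.01325875842406, 'fy': 451.01325875842406, 'cx': 321.6453727480917, 'cy': 238.57859810728107, 'pose': array([[ 0.92733005,  0.16860355, -0.33411348,  0.28527027],
       [-0.37354999,  0.47136852, -0.79891935, -0.81928295],
       [ 0.02278994,  0.86567001,  0.50009605,  0.5693762 ],
       [ 0.        ,  0.        ,  0.        ,  1.        ]])}
[[ 2.50125919e-01 -1.64112233e-04  9.68213302e-01]
 [-9.68212732e-01  1.05558887e-03  2.50125951e-01]
 [-1.06308392e-03 -9.99999429e-01  1.05134584e-04]] [ 0.15627006 -0.60480494  0.21341164]
```

View pics/top0.png

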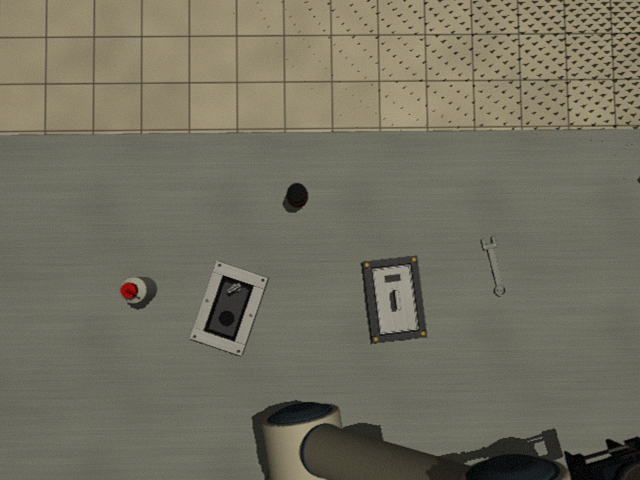

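View pics/side0.png

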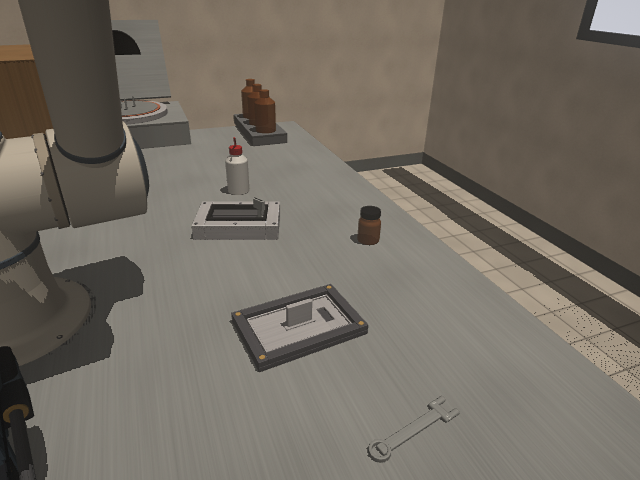

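The top view shows the frame near (229,308), with the fastener at its far end near (235,289). The mould with the cover is near (394,300), slot at (392,278). I'll enlarge both.

Run:
```python
import cv2
t=cv2.imread("pics/top0.png")
for n,(x,y,w,h) in dict(fr=(180,252,100,112),mo=(350,248,90,104)).items():
    c=t[y:y+h,x:x+w]; s=5
    c=cv2.resize(c,None,fx=s,fy=s,interpolation=cv2.INTER_CUBIC)
    c=cv2.convertScaleAbs(c,alpha=1.4,beta=20)
    for i in range(0,w,10): cv2.line(c,(i*s,0),(i*s,6),(0,0,255),1); cv2.putText(c,str(x+i),(i*s,16),0,.35,(0,0,255),1)
    for i in range(0,h,10): cv2.line(c,(0,i*s),(6,i*s),(0,0,255),1); cv2.putText(c,str(y+i),(8,i*s+4),0,.35,(0,0,255),1)
    cv2.imwrite(f"pics/{n}.png",c)
```

```text
(no output)
```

View pics/fr.png

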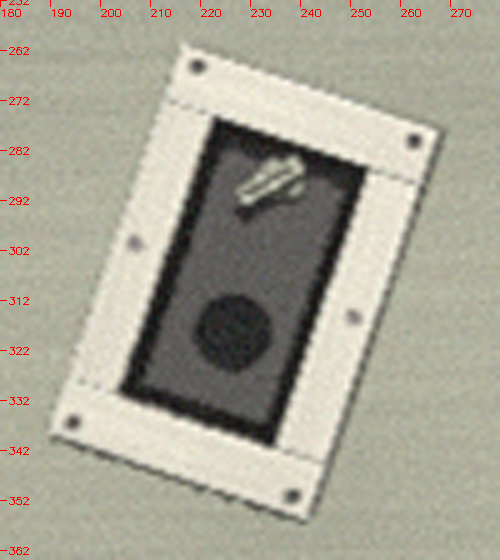

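View pics/mo.png

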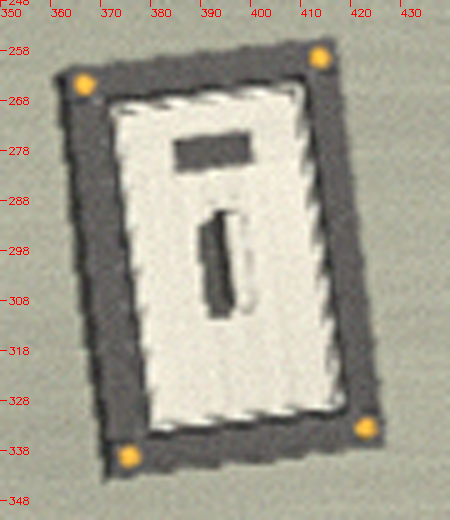

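Run:
```python
import cv2,numpy as np
def crop(src,out,x,y,w,h,s,a=1.2,st=5):
    c=cv2.imread(src)[y:y+h,x:x+w]
    c=cv2.resize(c,None,fx=s,fy=s,interpolation=cv2.INTER_CUBIC); c=cv2.convertScaleAbs(c,alpha=a)
    for i in range(0,w,st): cv2.line(c,(i*s+s//2,0),(i*s+s//2,6),(0,0,255),1); cv2.putText(c,str(x+i),(i*s,16),0,.35,(0,0,255),1)
    for i in range(0,h,st): cv2.line(c,(0,i*s+s//2),(6,i*s+s//2),(0,0,255),1); cv2.putText(c,str(y+i),(8,i*s+s//2+4),0,.35,(0,0,255),1)
    cv2.imwrite(out,c)
crop("pics/top0.png","pics/bar.png",220,276,28,24,24)
crop("pics/side0.png","pics/sbar.png",185,185,105,60,7)
crop("pics/side0.png","pics/smo.png",225,275,150,100,5,1.2,10)
```

```text
(no output)
```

View pics/bar.png

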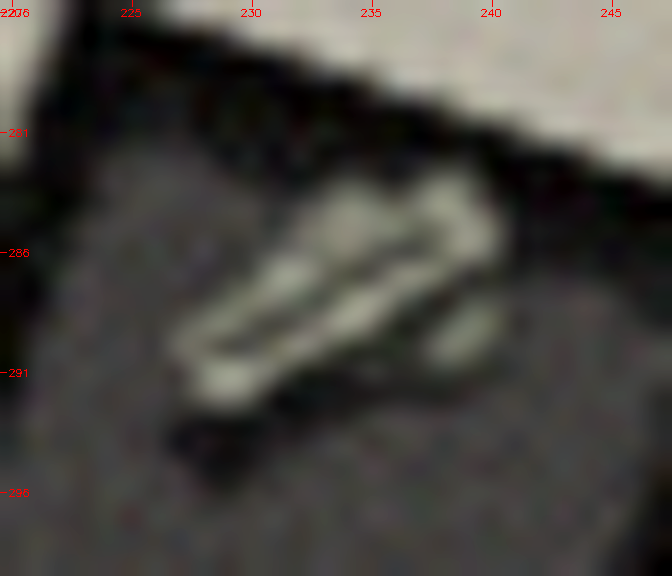

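View pics/sbar.png

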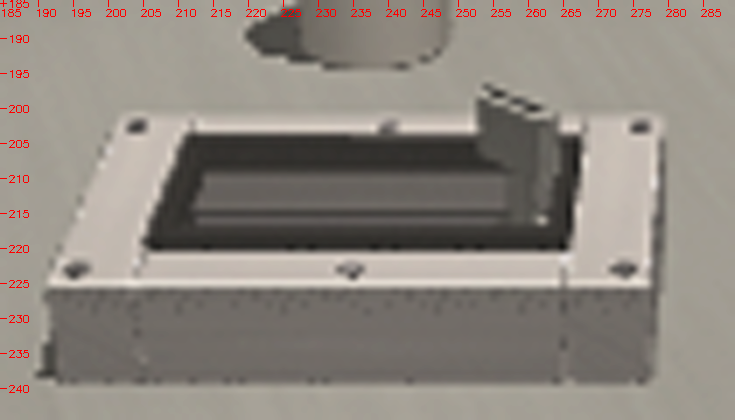

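View pics/smo.png

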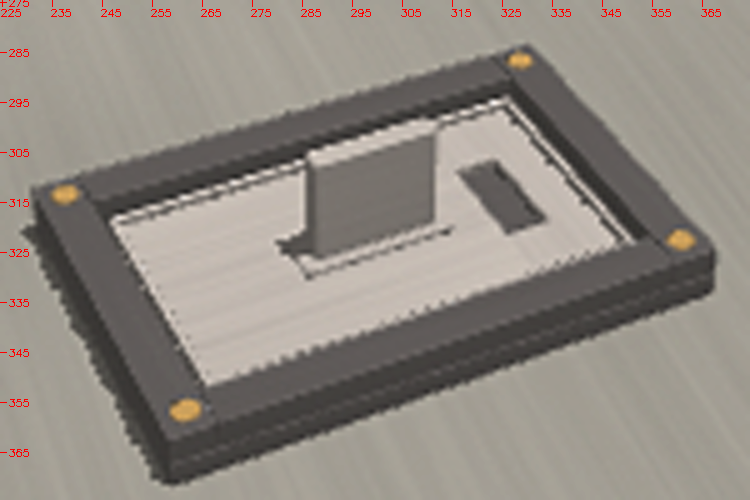

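```bash
cat > h.py <<'E'
import cv2,numpy as np
def crop(src,out,x,y,w,h,s,a=1.2,st=5):
    c=cv2.imread(src)[y:y+h,x:x+w]
    c=cv2.resize(c,None,fx=s,fy=s,interpolation=cv2.INTER_CUBIC); c=cv2.convertScaleAbs(c,alpha=a)
    for i in range(0,w,st): cv2.line(c,(i*s+s//2,0),(i*s+s//2,6),(0,0,255),1); cv2.putText(c,str(x+i),(i*s,16),0,.35,(0,0,255),1)
    for i in range(0,h,st): cv2.line(c,(0,i*s+s//2),(6,i*s+s//2),(0,0,255),1); cv2.putText(c,str(y+i),(8,i*s+s//2+4),0,.35,(0,0,255),1)
    cv2.imwrite(out,c)
from bench import ctrl
P={n:ctrl.camera_params(n) for n in("top","side")}
def proj(n,X):
    p=P[n];T=np.linalg.inv(p["pose"]);X=np.atleast_2d(X);c=X@T[:3,:3].T+T[:3,3]
    return np.c_[p["cx"]+p["fx"]*c[:,0]/-c[:,2], p["cy"]+p["fy"]*-c[:,1]/-c[:,2]]
def unproj(n,uv,z):
    p=P[n];uv=np.atleast_2d(np.float64(uv));d=np.c_[(uv[:,0]-p["cx"])/p["fx"],-(uv[:,1]-p["cy"])/p["fy"],-np.ones(len(uv))]@p["pose"][:3,:3].T
    o=p["pose"][:3,3];return o+d*((z-o[2])/d[:,2])[:,None]
def rect(p,lx,ly,z):
    c,s=np.cos(p[2]),np.sin(p[2]);q=np.array([[1,1],[1,-1],[-1,-1],[-1,1]])*[lx/2,ly/2] # UL,UR,LR,LL in top image
    return np.c_[q@np.array([[c,s],[-s,c]])+p[:2],np.full(4,z)]
E
cat > fit.py <<'E'
from h import *
from scipy.optimize import least_squares
def fit(lx,ly,z,obs):
    x0=np.r_[unproj(*[(n,o.mean(0),z) for n,o in obs.items()][0])[0][:2],0]
    f=lambda p:np.concatenate([(proj(n,rect(p,lx,ly,z))-o).ravel() for n,o in obs.items()])
    r=least_squares(f,x0,loss="soft_l1");return r.x,f(r.x).reshape(-1,2).round(1)
A=lambda *a:np.array(a,float)
F=dict(top=A((216.2,260.6),(267.6,277.6),(241.2,355.6),(189.6,338)),side=A((202,201),(279.1,201.1),(278.1,225.7),(191.4,225.5)))
M=dict(top=A((361,262),(416.2,255.6),(426.2,336.2),(370.6,343.2)),side=A((330,283.6),(367,324.2),(258.2,362.6),(231.2,312.6)))
F["side"]=F["side"][[1,2,3,0]]
for nm,l,o in(("frame",(.21,.14,.04),F),("mould",(.214,.144,.022),M)):
    for sub in(["top"],["side"],["top","side"]):
        x,r=fit(*l,{k:o[k] for k in sub}); print(nm,sub,x.round(4),np.degrees(x[2]).round(2)); print(r.tolist())
b=unproj("top",[(227.8,291.25),(239.6,284.0),(233.7,287.6)],.078);print(b)
d=b[1]-b[0];print(np.degrees(np.arctan2(d[1],d[0])),np.hypot(*d[:2]))
E
python3 fit.py; python3 -c "
from h import *
crop('pics/top0.png','pics/fin.png',372,262,50,80,10)
crop('pics/top0.png','pics/fin.png',378,270,34,44,13)
"
```

```text
frame ['top'] [ 0.4829  0.2252 -0.3351] -19.2
[[0.0, -0.3], [0.2, -0.1], [0.1, 0.1], [-0.3, 0.3]]
frame ['side'] [ 0.4854  0.2233 -0.3341] -19.14
[[0.6, -0.1], [-0.2, -0.3], [-0.0, 0.2], [-0.2, 0.1]]
frame ['top', 'side'] [ 0.4842  0.2248 -0.3348] -19.18
[[0.2, -0.8], [0.3, -0.6], [0.3, -0.4], [-0.1, -0.2], [0.0, -0.2], [-0.9, -0.5], [-0.7, -0.0], [-0.8, -0.1]]
mould ['top'] [ 0.4986 -0.201   0.1023] 5.86
[[0.2, -0.5], [-0.5, -0.4], [-0.2, 0.7], [0.5, 0.2]]
mould ['side'] [ 0.4999 -0.2042  0.1044] 5.98
[[0.1, -0.7], [1.0, 0.0], [-0.2, 0.3], [-0.8, -0.3]]
mould ['top', 'side'] [ 0.4996 -0.2027  0.1042] 5.97
[[0.8, -0.8], [0.1, -0.8], [0.5, 0.3], [1.2, -0.1], [-0.3, -1.0], [0.5, -0.4], [-0.6, -0.3], [-1.2, -0.8]]
[[0.52606132 0.22184451 0.078     ]
 [0.54376317 0.19229894 0.078     ]
 [0.53497016 0.20707892 0.078     ]]
-59.07262036463438 0.03444265269774077
```

View pics/fin.png

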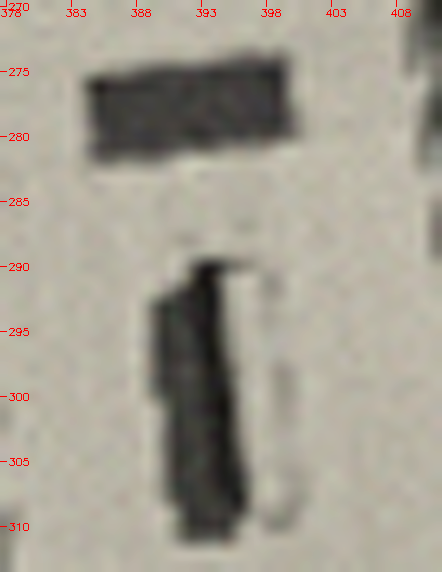

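```bash
python3 -c "
from h import *
crop('pics/side0.png','pics/sfin.png',280,293,60,45,13)
crop('pics/top0.png','pics/cov.png',368,262,54,74,8)
s=unproj('top',[(384.3,275.3),(399.7,273.9),(400.4,280.1),(384.6,281.8)],.014);print(s,s.mean(0))
f=unproj('top',np.array([(222,265),(268,265),(297,525),(250,525)])/13-6/13+[378,270],.06);print(f,f.mean(0))
"
```

```text
[[ 0.56091585 -0.17915717  0.014     ]
 [ 0.56406124 -0.21977324  0.014     ]
 [ 0.54777458 -0.22127566  0.014     ]
 [ 0.54386783 -0.17961548  0.014     ]] [ 0.55415488 -0.19995539  0.014     ]
[[ 0.52333691 -0.19885998  0.06      ]
 [ 0.52321589 -0.20787907  0.06      ]
 [ 0.47251023 -0.2125034   0.06      ]
 [ 0.47263843 -0.20330528  0.06      ]] [ 0.49792537 -0.20563694  0.06      ]
```

View pics/sfin.png

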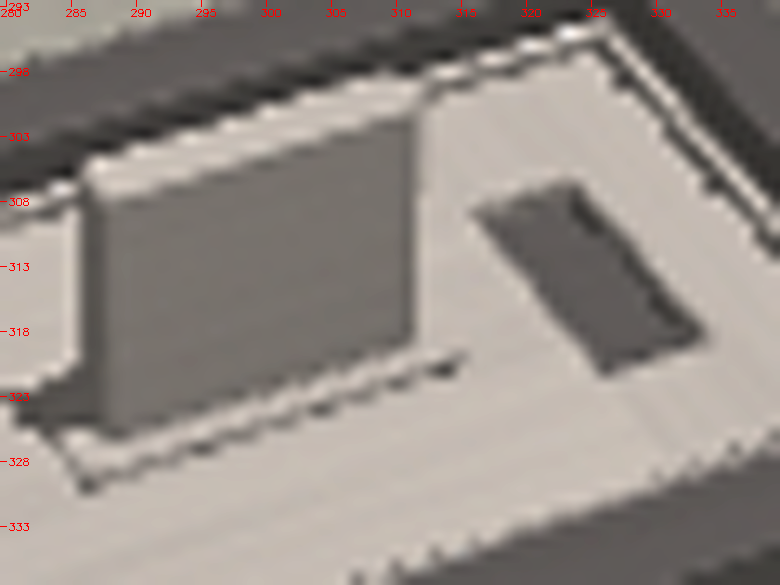

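View pics/cov.png

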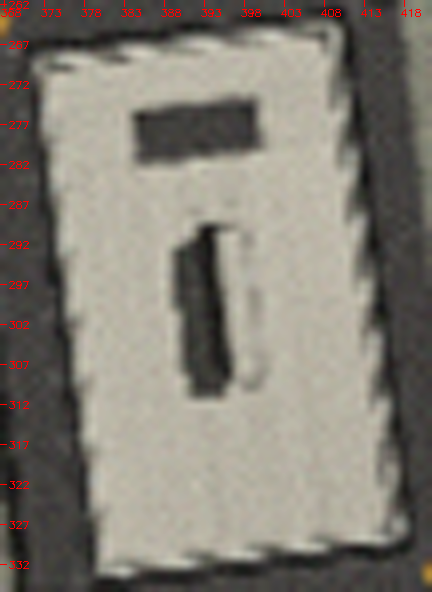

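```bash
cat > fit2.py <<'E'
from h import *
from scipy.optimize import least_squares
c8=lambda a:np.array(a,float)/8-.5+[368,262]
c13=lambda a:np.array(a,float)/13-.46+[378,270]
s13=lambda a:np.array(a,float)/13-.46+[280,293]
# UL,UR,LR,LL model: (+x+y),(+x-y),(-x-y),(-x+y); p = grip xy,yaw, top-cam offset
obs=[("top",.17,.1,.018,0,c8([(35,58),(345,25),(408,535),(102,575)])),
("top",.018,.042,.014,.055,c13([(88,75),(288,57),(297,137),(92,160)])),
("top",.05,.01,.06,0,c13([(222,265),(268,265),(297,525),(250,525)])),
("side",.05,.01,.06,0,s13([(390,75),(415,115),(110,200),(85,165)])),
("side",.018,.042,.014,.055,s13([(578,182),(708,338),(608,378),(475,212)]))]
def f(p,o):
    r=[]
    for n,lx,ly,z,off,uv in o:
        q=[p[0]+off*np.cos(p[2]),p[1]+off*np.sin(p[2]),p[2]]
        r.append(proj(n,rect(q,lx,ly,z))-uv)
    return np.concatenate(r)
for o in (obs[:1],obs[1:2],obs[2:3],obs[:3],obs[3:],obs):
    r=least_squares(lambda p:f(p,o).ravel(),[.5,-.2,.1],loss="soft_l1")
    print(r.x.round(4),np.degrees(r.x[2]).round(2),np.abs(f(r.x,o)).max().round(1))
E
python3 fit2.py
python3 - <<'E'
import sys; sys.path.insert(0,'.')
from h import *
def R(a):
    a=np.radians(a);c,s=np.cos(a),np.sin(a);return np.array([[c,0,-s],[s,0,c],[0,-1,0]])
for p,a in(((.5355,.207,.049),30.9),((.5355,.207,.049),-19.2),((.5,-.2045,.021),95.5),((.5,-.2045,.021),-84.5),((.484,.225,.051),70.8),((.484,.225,.051),-109.2)):
    q=ctrl.ik(p,R(a)); print(a,None if q is None else np.round(q,1))
E
```

```text
[ 0.4995 -0.2063  0.1055] 6.05 0.5
[ 0.4993 -0.2045  0.0831] 4.76 0.4
[ 0.4979 -0.2056  0.0858] 4.92 0.4
[ 0.4989 -0.2059  0.104 ] 5.96 0.8
[ 0.5002 -0.2074  0.1157] 6.63 1.1
[ 0.4996 -0.2064  0.1047] 6.0 1.3
30.9 [ 15.2  36.1  93.8  -0.   50.1 -15.7]
-19.2 [15.2 36.1 93.8 -0.  50.1 34.4]
95.5 [ -28.6   36.9   99.7   -0.    43.4 -124.1]
-84.5 [-28.6  36.9  99.7  -0.   43.4  55.9]
70.8 [ 18.5  33.7  99.5  -0.   46.7 -52.3]
-109.2 [ 18.5  33.7  99.5  -0.   46.7 127.7]
```

```bash
cat >> h.py <<'E'
def R(a):
    a=np.radians(a);c,s=np.cos(a),np.sin(a);return np.array([[c,0,-s],[s,0,c],[0,-1,0]])
def st(m=""): print(m,"t",round(ctrl.current_t(),2),"pos",np.round(ctrl.current_tool_pos(),4),"F",np.round(ctrl.current_contact_force(),1),"M",np.round(ctrl.current_wrist_torque(),2),"w",round(ctrl.current_grip_width(),3),flush=True)
def snap(n,k):
    cv2.imwrite(f"pics/{n}{k}.png",ctrl.read_camera(n))
E
python3 - <<'E'
from h import *
b=[.5358,.2068]
ctrl.command_gripper(.5)
ctrl.goto(b+[.15],R(30.5)); st()
print(ctrl.move_l(b+[.051],.1,contact_N=8)); st()
ctrl.command_gripper(0); st("closed")
snap("side",1);snap("top",1)
E
python3 -c "
from h import *
crop('pics/side1.png','pics/a.png',170,130,150,110,5,1.2,10)"
```

```text
t 4.07 pos [0.5361 0.2062 0.15  ] F [-0.2 -0.8 -0.1] M [ 0.03 -0.08  0.01] w 0.499
False
 t 5.21 pos [0.5362 0.2069 0.0516] F [ 1.2  0.4 -0. ] M [-0.   -0.12  0.01] w 0.499
closed t 5.84 pos [0.5356 0.2066 0.0511] F [-1.3 -1.9  4.3] M [-0.46  0.14 -0.02] w 0.108
```

View pics/a.png

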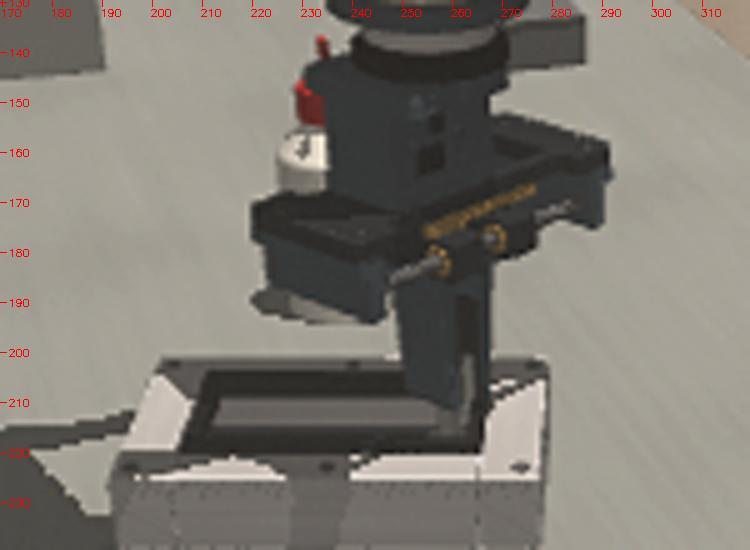

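Width 9.8 mm, so the bar is pinched. Now I turn it to the frame's short-side direction.

```bash
python3 - <<'E'
from h import *
b=[.5358,.2068,.051]
for a in (5,-19.2):
    ctrl.goto(b,R(a)); st(a)
r=ctrl.current_eef_rot(); print(np.degrees(np.arctan2(r[1,0],r[0,0])))
ctrl.command_gripper(.5); st("open")
ctrl.move_l(b[:2]+[.16],.15); st()
ctrl.goto([.4996,-.2064,.15],R(-84.0)); st()
snap("top",2);snap("side",2)
E
python3 -c "
from h import *
crop('pics/top2.png','pics/a.png',180,252,100,112,5,1.3,10)
crop('pics/top2.png','pics/b.png',215,268,40,36,18,1.3)
crop('pics/side2.png','pics/c.png',185,180,105,60,7,1.2)"
```

```text
5 t 6.46 pos [0.5352 0.2065 0.051 ] F [-3.8 -4.3  7.3] M [-0.85  0.62 -0.1 ] w 0.107
-19.2 t 6.96 pos [0.5348 0.2065 0.051 ] F [-6.9 -2.5  9.7] M [-0.67  1.12 -0.03] w 0.108
-19.22819744301814
open t 7.67 pos [0.5358 0.2068 0.051 ] F [ 0.3 -0.5  0.7] M [-0.03 -0.04 -0.03] w 0.499
 t 8.54 pos [0.5353 0.2067 0.1592] F [-1.3  0.8 -0.8] M [-0.02 -0.1  -0.02] w 0.498
 t 10.07 pos [ 0.4999 -0.2056  0.1499] F [0.5 0.5 0.5] M [ 0.04  0.06 -0.01] w 0.504
```

View pics/a.png

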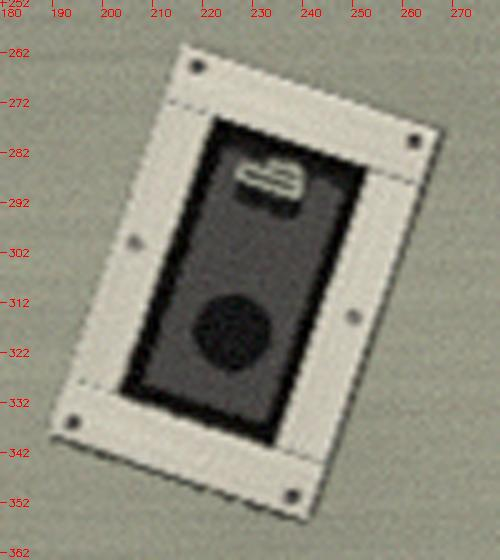

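View pics/b.png

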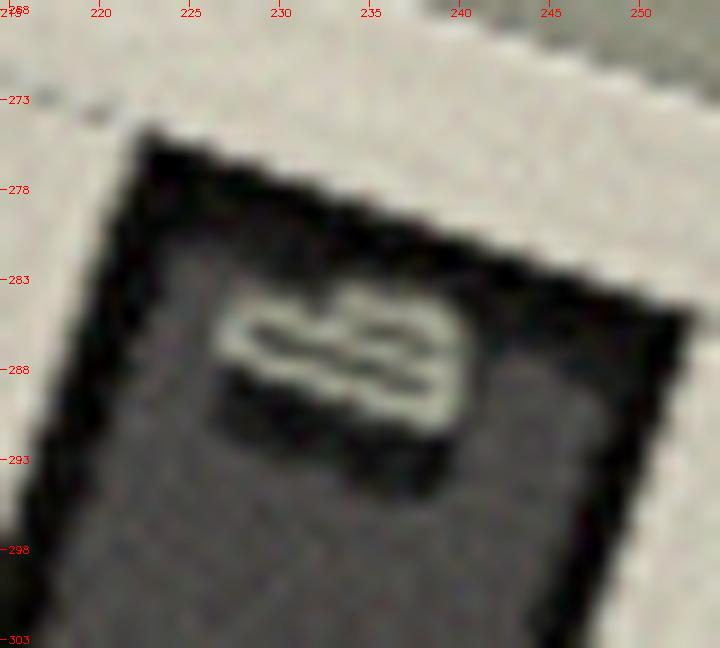

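View pics/side2.png

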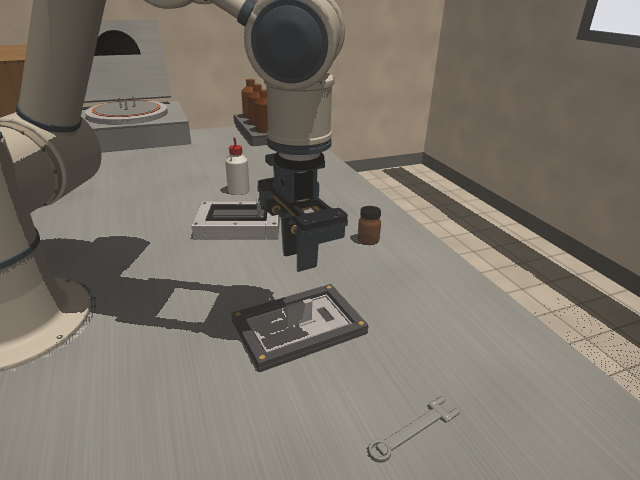

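The bar line now slopes about 18–19° in the image, and the frame's land edge 18.4°, so they are parallel. The pinch forces also put the bar axis at about (0.535, 0.207), which agrees with the top camera. Next I grasp the cover.

```bash
python3 - <<'E'
from h import *
c=[.4989,-.2060]
ctrl.goto(c+[.10],R(-84.0)); st()
print(ctrl.move_l(c+[.022],.07,contact_N=8)); st()
ctrl.command_gripper(0); st("closed")
r=ctrl.current_eef_rot(); print(np.degrees(np.arctan2(r[1,0],r[0,0])))
ctrl.move_l(c+[.045],.04); st()
ctrl.move_l(c+[.16],.12); st("up")
ctrl.sleep(.3);st()
snap("top",3);snap("side",3)
E
python3 -c "
from h import *
crop('pics/side3.png','pics/a.png',210,170,160,110,5,1.2,10)"
```

```text
t 10.49 pos [ 0.4983 -0.2051  0.0996] F [-0.4 -0.5  0.4] M [0.04 0.01 0.03] w 0.5
False
 t 11.76 pos [ 0.4992 -0.2061  0.0224] F [-0.2 -0.7  0.1] M [-0.01  0.    0.02] w 0.498
closed t 12.39 pos [ 0.4989 -0.206   0.022 ] F [0.7 0.3 1.6] M [0.08 0.04 0.02] w 0.11
-83.9997015024745
 t 13.12 pos [ 0.4989 -0.206   0.045 ] F [ 0.1 -0.3 -3.8] M [ 0.03 -0.07  0.05] w 0.108
up t 14.22 pos [ 0.4985 -0.2058  0.1593] F [-0.5 -0.1 -2.8] M [0.04 0.02 0.02] w 0.111
 t 14.53 pos [ 0.4987 -0.2059  0.1596] F [-1.  -0.6 -1.7] M [ 0.04 -0.01  0.01] w 0.109
```

View pics/a.png

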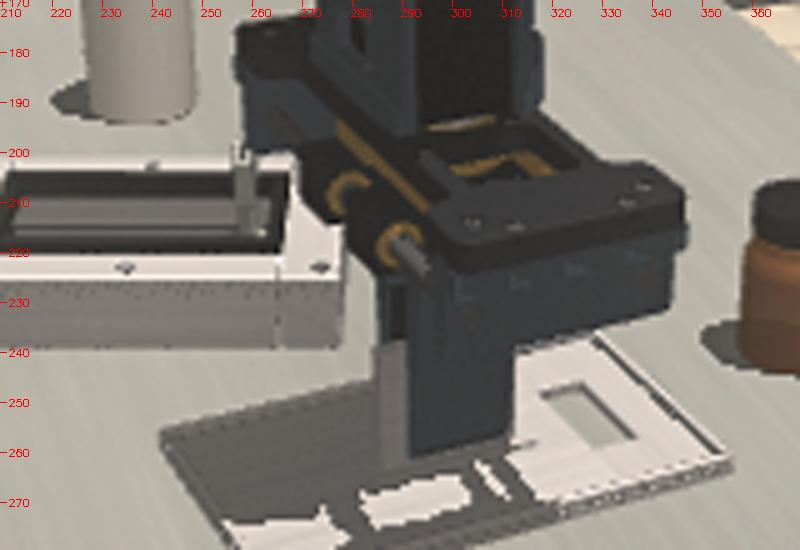

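View pics/top3.png

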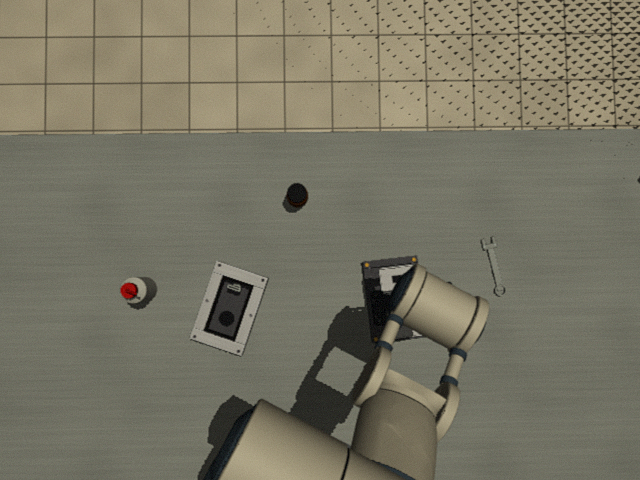

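```bash
python3 -c "
from h import *
crop('pics/side3.png','pics/b.png',310,235,50,40,16,1.2)
uv=np.array([(545,393),(583,382),(635,437),(597,447)])/5-.4+[210,170]
s=unproj('side',uv,.1515).mean(0);print(s)
y=np.radians(6);print(.4987+.055*np.cos(y),-.2059+.055*np.sin(y))
"
```

```text
[ 0.555967   -0.20043611  0.1515    ]
0.5533987042452551 -0.20015093452027904
```

View pics/b.png

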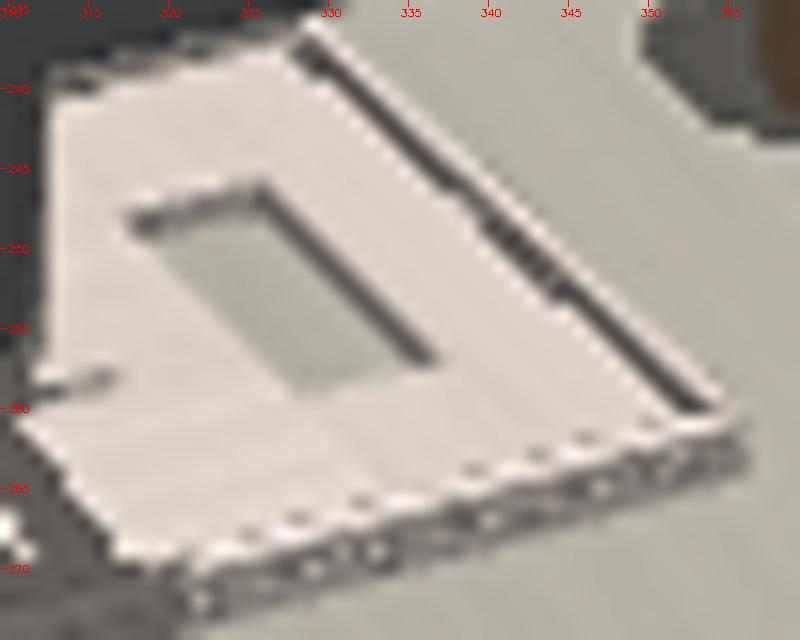

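```bash
python3 - <<'E'
from h import *
f=[.4831,.2254]
ctrl.goto(f+[.16],R(-109.2)); st()
ctrl.move_l(f+[.098],.1); ctrl.sleep(.2); st()
snap("side",4);snap("top",4)
E
python3 -c "
from h import *
crop('pics/side4.png','pics/a.png',175,160,130,90,6,1.2,10)
crop('pics/top4.png','pics/b.png',180,252,100,112,5,1.3,10)"
```

```text
t 16.22 pos [0.4835 0.2248 0.16  ] F [-0.1  0.3 -3.1] M [ 0.03 -0.03  0.02] w 0.108
 t 17.18 pos [0.4835 0.2255 0.0986] F [-0.5 -0.2 -2.2] M [ 0.05 -0.   -0.01] w 0.109
```

View pics/a.png

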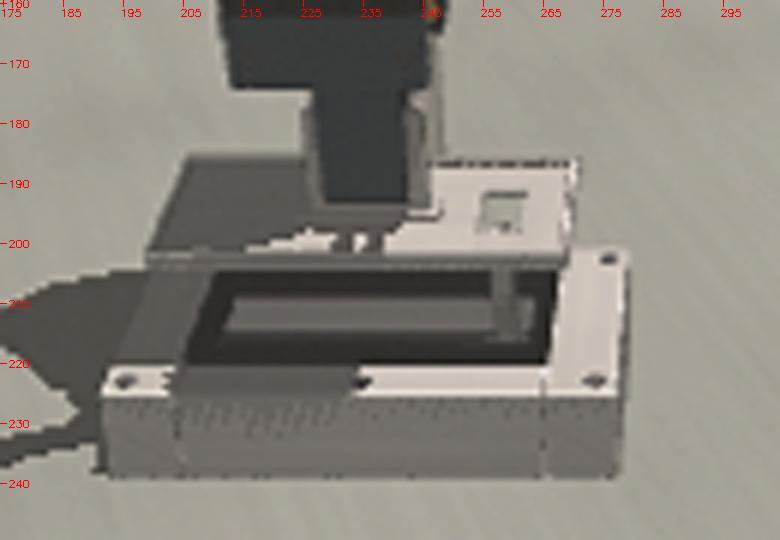

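View pics/b.png

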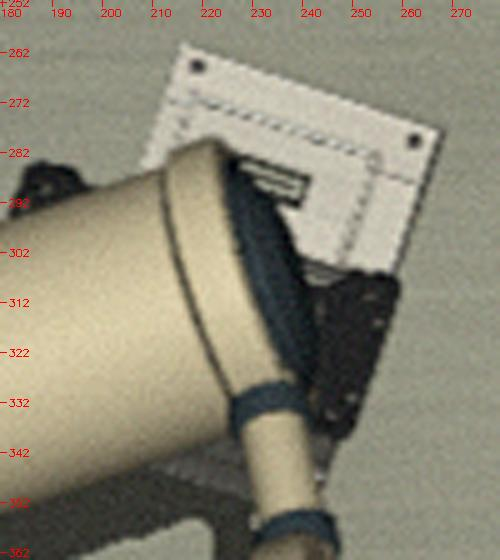

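```bash
python3 -c "
from h import *
crop('pics/top4.png','pics/b.png',218,276,36,28,20,1.2)
crop('pics/side4.png','pics/c.png',245,180,30,30,18,1.2)
print(proj('top',rect([.535,.2073,np.radians(-19.2)],.01,.034,.078)).round(1).tolist(),proj('top',rect([.535,.2073,np.radians(-19.2)],.018,.042,.0906)).round(1).tolist())"
```

```text
[[227.8, 283.5], [240.7, 287.8], [239.4, 291.6], [226.5, 287.3]] [[226.1, 281.5], [242.1, 286.9], [239.8, 293.8], [223.7, 288.4]]
```

View pics/b.png

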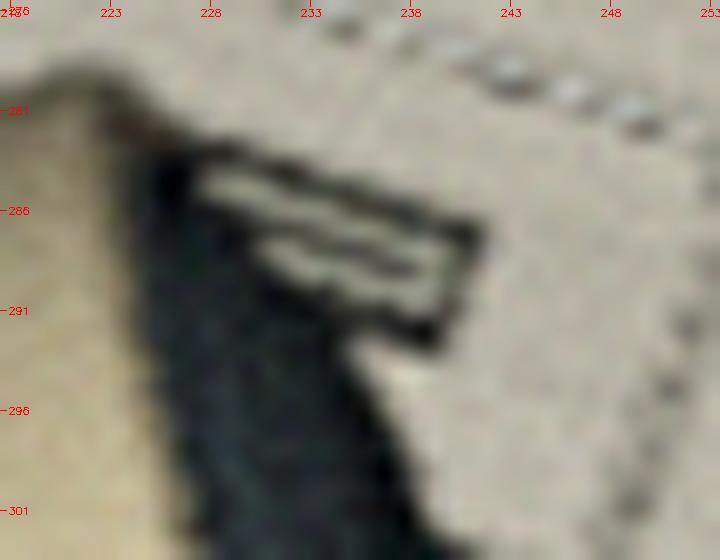

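View pics/c.png

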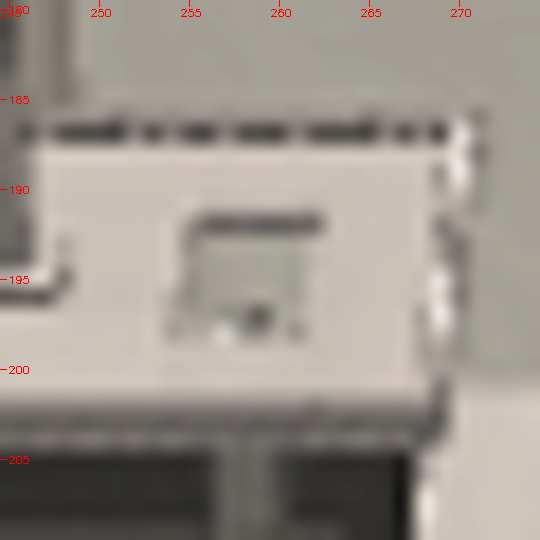

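```bash
python3 - <<'E'
from h import *
f=[.4831,.2254]
print(ctrl.move_l(f+[.059],.04,contact_N=6)); st()
snap("side",5)
for z in (.057,.056,.055,.054,.053,.052,.0515):
    ctrl.move_l(f+[z],.02); ctrl.sleep(.15); st(z)
    if ctrl.current_contact_force()[2]>22: break
snap("side",6);snap("top",6)
E
python3 -c "
from h import *
crop('pics/side6.png','pics/a.png',175,160,130,90,6,1.2,10)
crop('pics/top6.png','pics/b.png',180,252,100,112,5,1.3,10)"
```

```text
False
 t 18.41 pos [0.4833 0.2255 0.0592] F [-0.6 -0.6 -3.5] M [ 0.02  0.   -0.01] w 0.105
0.057 t 18.86 pos [0.4832 0.2254 0.057 ] F [-0.4  0.3 -1.3] M [ 0.06 -0.05 -0.01] w 0.109
0.056 t 19.26 pos [0.4832 0.2254 0.0561] F [-0.7 -0.2  2.4] M [0.06 0.04 0.02] w 0.11
0.055 t 19.66 pos [0.4832 0.2254 0.0551] F [ 0.5 -0.7  3.9] M [0.04 0.02 0.06] w 0.108
0.054 t 20.06 pos [0.4832 0.2254 0.054 ] F [-0.  -0.9  6.2] M [0.01 0.04 0.02] w 0.109
0.053 t 20.46 pos [0.4832 0.2254 0.0531] F [ 0.3 -0.9  6.3] M [ 0.    0.14 -0.06] w 0.106
0.052 t 20.86 pos [0.4832 0.2254 0.0522] F [ 0.3 -0.2  7.9] M [-0.05  0.15  0.03] w 0.107
0.0515 t 21.26 pos [0.4832 0.2254 0.052 ] F [-3.  -0.7 17.5] M [-0.12  0.57 -0.02] w 0.11
```

View pics/a.png

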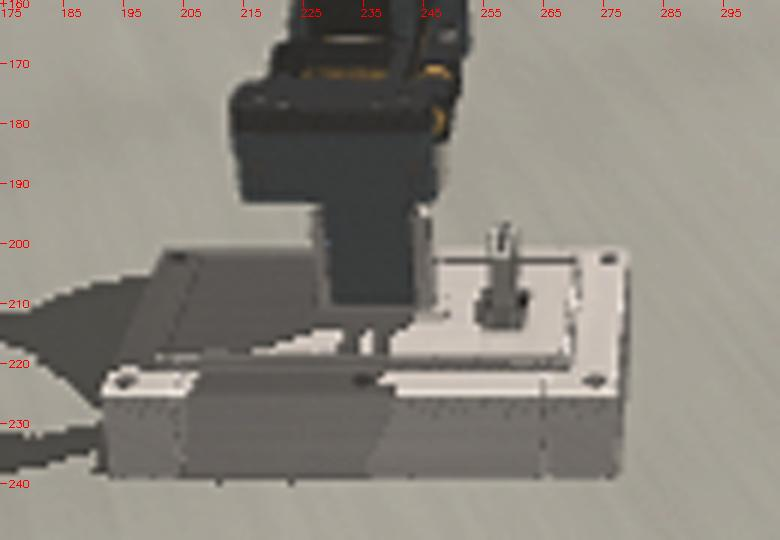

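View pics/b.png

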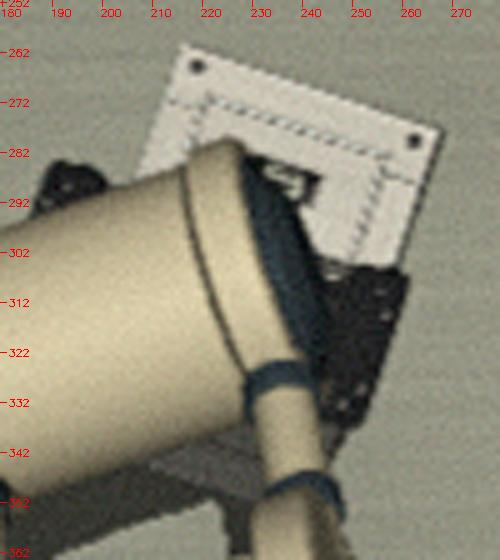

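```bash
python3 - <<'E'
from h import *
f=[.4831,.2254]
for z in (.0511,.0507):
    ctrl.move_l(f+[z],.02); ctrl.sleep(.25); st(z)
    if ctrl.current_contact_force()[2]>25: break
ctrl.sleep(1);st()
print(np.round(ctrl.current_eef_rot(),4))
snap("side",7);snap("top",7)
E
python3 -c "
from h import *
crop('pics/side7.png','pics/a.png',195,190,90,50,8,1.3)
crop('pics/top7.png','pics/b.png',215,268,40,36,18,1.2)
y=np.radians(-19.2)
for z in(.048,.053):print(proj('side',rect([.4831,.2254,y],.17,.10,z)).round(1).tolist())"
```

```text
0.0511 t 21.86 pos [0.4832 0.2254 0.052 ] F [-5.1 -1.8 26. ] M [-0.4   1.03  0.01] w 0.109
 t 22.86 pos [0.4832 0.2254 0.052 ] F [-5.3 -1.7 25.7] M [-0.34  1.01 -0.06] w 0.108
[[-3.288e-01  7.000e-04  9.444e-01]
 [-9.444e-01  2.000e-04 -3.288e-01]
 [-4.000e-04 -1.000e+00  6.000e-04]]
[[270.9, 201.3], [268.9, 218.6], [199.7, 218.7], [206.7, 201.3]]
[[270.8, 199.6], [268.8, 216.8], [199.5, 216.9], [206.5, 199.6]]
```

View pics/a.png

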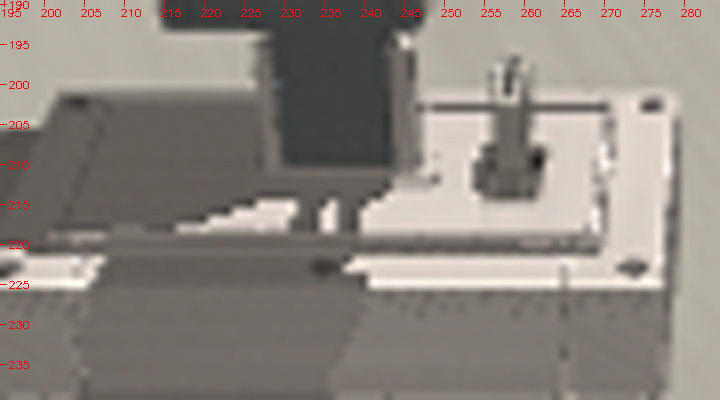

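View pics/b.png

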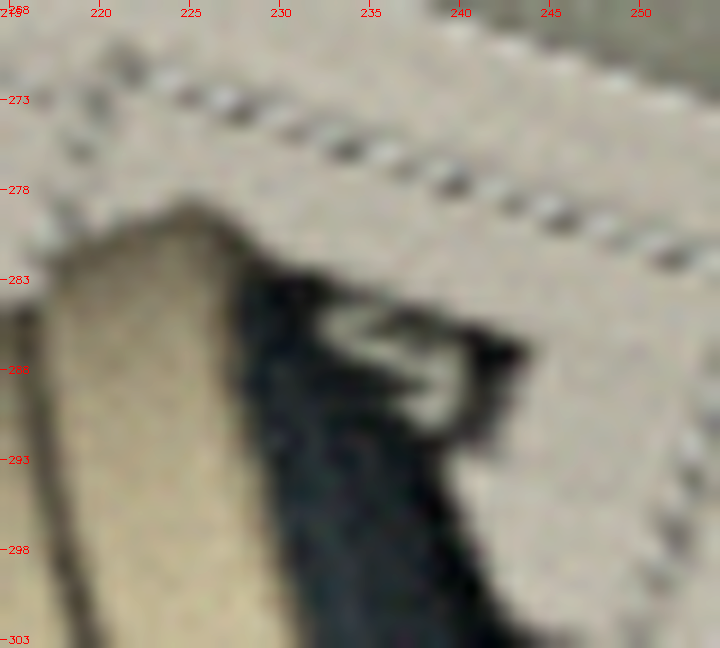

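Run:
```python
from h import *
st(); ctrl.sign_off()
```

```text
t 22.96 pos [0.4832 0.2254 0.052 ] F [-5.  -2.6 25.5] M [-0.36  1.02 -0.02] w 0.108
the job is handed in; nothing more can be done
```

The job is done and handed in at 23 s, with the gripper still holding the cover pressed down on the frame.

- **Fastener:** I pinched the crossbar and turned it about 50°. In the top picture it then lay within about 1° of the frame's short sides.
- **Cover:** I lifted it from the mould by its grip and lowered it over the fastener. The crossbar came up through the slot without side contact.
- **Seal and seating:** The push rose from first contact to about 8 N, with the tool 5 mm lower than at first contact. The cover then stopped hard at TCP height 52 mm, which puts its underside on the 40 mm land. At sign-off it was holding 25.5 N there, with no slip or drift over the last second. The fin was still gripped, reading about 10 mm wide.
- **Last pictures:** They show the cover flat and centred on the frame with the crossbar standing through the slot. I never touched the wash bottle, jar or wrench.
- **Disagreements:** The two cameras differed by about 2–3 mm. I used the top camera because it matched where the pinch put the fastener's axis. A small sideways force of about 5 N and 1 N m of wrist moment remained while pressing.

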